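Set a shaft collar on the flat of a spindle and hold it there

TASK

Fit the shaft collar (the ring with the screw in its side) on the spindle: turn the spindle, feeling for the flats on its shaft with the fingers, so that a flat faces the key-guide post, and have the collar over the shaft with its set-screw's shoe on that flat, pointing straight at the guide. The collar must be pushed fully home on the spindle's shoulder, and the program finishes while the fingers still hold it there, not letting go. Leave the plain spacer ring and the other things on the bench where they are.

Things in the scene. Friction and masses are not known exactly. Their poses are not given: they have to be found in the camera images.
- stand: Bolted-down spindle stand. Origin on the bench, on the vertical spindle axis; its -x axis points to the key guide. Dark foot plate 132 x 90 x 10 mm (x -86 to +46), aluminium housing 45 mm high (radius 34, at its top 26 mm). The spindle turns both ways against an even friction of 0.12 N m and stays where left: shoulder flange of radius 18 mm, top at z = 50 mm, above it the shaft.
- spindle_top (a point): Point on the axis at the shaft's top, 130 mm up; axes as the stand's (it does not turn). Shaft: 25 mm across, top 3 mm chamfered, with two opposite parallel flats along its full length, 14 mm apart, each 21 mm wide. It starts turned well away from the guide, at an angle not reported: feel it (fingers close to 14 mm flush on the flats, 25 mm on the round, else between) or see it.
- key_guide (a point): Brass bush in the key guide, aimed at the spindle axis: 72 mm from the axis on the stand's -x side, 63 mm above the bench. The guide is a dark post 14 x 24 mm, 76 mm high. An air-pipe fitting overhangs the bench about 110 mm or more behind the spindle, 150 mm up: keep the gripper and wrist clear of it.
- collar_centre (a point): Centre of the loose shaft collar: steel ring 46 mm outside, bore 28 mm, 26 mm high, 0.15 kg, lying flat (centre 13 mm up; 63 mm when home). z up; set-screw along -x, half-way up. Grip across its plain +y, -y sides. In the bore the screw bears a shoe 12 mm wide, 8 mm high, its face 8 mm from the bore axis: the collar goes down only with the shoe along a flat (either; within 20 degrees), else it stops on the shaft end.
- screw_head (a point): Head of the collar's set-screw, a dark 11 mm knob that sticks 9 mm out of the ring on its -x side; this point is 30 mm from the collar's axis.
- spacer: Plain spacer ring beside the work: steel, outside diameter 46 mm, bore 28 mm, 14 mm high, no screw. Leave alone. Origin at the centre of its underside.
- hex_driver: Hex driver with red handle, 170 mm, lying at the front edge. Leave alone.
- marker: Red and white marker pen, 126 mm, lying at the front edge. Leave alone.
- screw_bin: Small yellow bin of screws, 110 x 80 x 42 mm. Leave alone.
- alu_cup: Small tapered aluminium cup-shaped core, 33 mm across, 34 mm high. Leave alone.
- paste_jar: Round jar with a black lid, 55 mm across, 46 mm high. Leave alone.
- oil_bottle: White oil bottle with red spout, 44 mm across, 142 mm high. Leave alone.
There are look-alikes about, which are no part of the job. What is shaped like the part that bears collar_centre but turquoise or yellow is not meant.

How it is judged (in metres and radians):
At the end, for the whole second after the job is handed in: The collar is home on the shoulder (within 3 mm), level, round the shaft, its screw on a flat and pointing at the key guide (head within 9 mm of the line from axis to guide, about 17 degrees), and the fingers still grip the collar with more than 3 N (z of collar_centre in the frame of stand between 0.06 and 0.066 m and horizontal distance between collar_centre and spindle_top below 0.004 m and angle between collar_centre's own z axis and vertical below 0.1 rad and x of screw_head in the frame of stand below -0.024 m and y of screw_head in the frame of stand between -0.009 and 0.009 m and contact force between collar and the fingers above 3 N); the arm keeps its last pose, push and grip.
It fails at once if the spacer ring or another bystander is moved by more than 3 cm (distance of any of spacer, hex_driver, marker, screw_bin, alu_cup, paste_jar, oil_bottle from where it was at the start of the episode above 0.03 m).
It also fails if it takes over 64 s, if anything falls off the work surface, if the arm or the gripper's body presses on something with over 40 N, if the wrist force passes 120 N, or if a joint passes its speed limit or range.

ROBOT

A 6-joint arm with a two-finger parallel gripper is mounted at the origin on a cart in front of the work surface, level with it; the furniture and walls round the work are solid. World frame = base frame: x ahead of the robot, y to its left, z up, the work surface at z = 0. Lengths are in m, angles in degrees, forces in N, time in s.
With the tool pointing down it reaches from about 0.35 to 0.875 m from the base axis. Payload 4.2 kg.
Tool frame: the origin (TCP) lies between the finger pads; the fingertips stand 17 mm ahead of it and the grasp point (between the pads) lies 2 mm behind it; z points along the fingers, y is the line along which they close (so a half turn about z gives the same grasp; the last joint's range is limited). The gripper opens to 87 mm and grips with 3 to 60 N. Pads are 19 mm wide; open, the fingers measure 117 mm over their backs; the gripper's body (75 mm by 190 mm) begins 51 mm behind the grasp point.
Start: joints at [-54.683, 22.042, 0.453, 0, -68.411, -14.817], TCP at [0.219, -0.585, 0.24] pointing down, gripper open.
Joint ranges: [-179.83, 179.83], [-69.29, 118.12], [-61.27, 80.66], [-181.25, 117.63], [-171.15, -9.14], [-177.46, 177.46]. Speed limits (degrees/s): [159.86, 159.86, 180, 180, 180, 180].

INTERFACE

Orientations are given as a 3x3 rotation matrix whose columns are the frame's x, y, z axes.
In Python, from station import sense, capture, r, masks_of gives the robot as it stands.
- The arm moves only by the tool apply_moves, never from a script. Its argument "steps" is a list that holds one entry, the list of rows, each a list of 7 numbers: the opening, from 0 (shut) to 1 (fully open), then the shift along the tool's x, y, z in mm, then the turn, a rotation vector about the tool's x, y, z in rad. A call has 1 to 12 rows; each row shifts and turns the commanded pose from where the row before left it, along the tool's axes as they then stand; what a row does not reach is not made up. A row lasts 1/8 s, in which the tool goes at most 62.5 mm and 10.7 degrees, less where a joint would pass 70% of its speed; a pose out of reach is approached as far as the arm can. A call with a gripper value outside its range is refused whole. The fingers move at their own pace and stop on an object; the grip force is fixed at half the most. Time passes only in rows, so rows that do not move let the fingers close. It gives the time, the measured TCP pose, the force and the opening at its end, in the units of the state.
- sense(): the state, without advancing time (a new reading comes with each control period).
- capture(name): name is "scene" or "top" or "wrist"; returns a dict with "color" (400x640x3 uint8, red, green, blue), "vfov" (degrees; the focal length in pixels is half the picture's height over the tangent of half this angle, whatever the lens; pixels are square), "cx", "cy" (the principal point, pixels), "T" (4x4, takes a point from camera to world coordinates). Camera axes: x right, y down, z forward; pixel columns grow to the right and rows downward; lengths in m; the calibration is good to about 2 mm. A picture is of the moment at which its call begins. There is no depth.
- r.finish_job(): hands the job in, once; it reports no verdict.
Trained networks look in a picture, given as the dict that the camera call returned (one of the last four; its "shot" number tells which), for a name from the list of things; names that differ only in an ending like _2 or _b are one class to them, and where a whole thing is asked for, a point or a joint stands for the part that bears it (a point fixed in the world has none). Each returns a list of dicts, best first, with "confidence" (0 to 1); they miss things now and then, are a little off and sometimes report something else, mostly with a low value. They report only what shows in the picture. A call takes as long as a camera call. They do not tell look-alikes from the thing itself.
- masks_of(picture, thing): "pixels" (400x640 bool, what is visible of it) and "box" ([left, top, width, height] in pixels, round what is visible of it).
The state is a dict: "time_s": time; "joints": joint angles; "joint_velocities": joint speeds; "effort": joint torques, N m; "tcp_pos": TCP position; "ee_rot": TCP orientation; "wrist_force": force on the tool from outside, world axes, zero at the start; "moment": the same for the moment, N m; "gripper_width": opening from 0.0 (shut) to 1.0 (fully open).
Only numpy, scipy, OpenCV 4.12 (cv2) and the standard library are available. Lean on these libraries where they do the work, as an engineer would, in place of code of your own. Each camera call takes 0.05 s, during which the arm holds its last target. There are 200 camera calls.

## Working session

There is one attempt and no reset: what is moved stays moved. The work goes in short steps, Python scripts to look and compute and a tool call to move; the robot and the scene stay as the last step left them, time stands still between calls to the robot, and variables do not carry over. Pictures are saved under pics/ and viewed, on a budget of 10 in all, crops included, one or two more only if the job needs it, and the job is handed in when it is done.

Besides the shell and the picture viewer there is one more tool, called after "Emit:" as a command line: name --argument value ..., lists and objects as JSON in quotes. apply_moves: Moves the arm, as the interface text tells. Its arguments: {"type":"object","properties":{"steps":{"type":"array","items":{"type":"array","items":{"type":"array","items":{"type":"number"}}}}},"required":["steps"]}

```bash
mkdir -p pics; cat > h.py <<'E'
import numpy as np, cv2
from station import sense, capture, r, masks_of
def ray(p,u,v):
    f=200/np.tan(np.radians(p["vfov"])/2)
    d=np.array([(u-p["cx"])/f,(v-p["cy"])/f,1.]); T=np.array(p["T"])
    return T[:3,3],T[:3,:3]@d
def onz(p,u,v,z):
    o,d=ray(p,u,v); return o+d*(z-o[2])/d[2]
def proj(p,X):
    f=200/np.tan(np.radians(p["vfov"])/2); T=np.array(p["T"])
    c=T[:3,:3].T@(np.array(X)-T[:3,3]); return p["cx"]+f*c[0]/c[2],p["cy"]+f*c[1]/c[2]
def save(p,n,box=None,s=1):
    im=np.array(p["color"])[:,:,::-1]
    if box: x,y,w,h=box; im=im[y:y+h,x:x+w]
    cv2.imwrite("pics/"+n,cv2.resize(im,None,fx=s,fy=s,interpolation=cv2.INTER_CUBIC))
E
python3 - <<'E'
from h import *
a=capture("scene");b=capture("top")
im=np.vstack([a["color"],b["color"]])[:,:,::-1]
cv2.imwrite("pics/a.png",cv2.resize(a["color"][:,:,::-1],None,fx=1.25,fy=1.25));cv2.imwrite("pics/b.png",cv2.resize(b["color"][:,:,::-1],None,fx=1.25,fy=1.25))
for p,n in((a,"scene"),(b,"top")):
    print(n,p["T"][:3,3])
    for t in("stand","collar_centre","spacer","screw_head"):
        print(t,[(m["box"],round(m["confidence"],2)) for m in masks_of(p,t)][:4])
print(sense())
E
```

```text
scene [ 0.03518063 -0.62111835  0.85429622]
stand [([339.5, 252.4, 56.3, 37.6], 0.7)]
collar_centre [([371.5, 309.4, 25.4, 20.7], 0.72), ([337.1, 323.2, 22.0, 20.7], 0.59), ([324.7, 293.3, 19.9, 21.9], 0.55)]
spacer [([316.7, 233.1, 17.9, 16.2], 0.63), ([338.4, 253.9, 58.1, 32.6], 0.28)]
screw_head [([374.0, 308.2, 20.0, 19.0], 0.67), ([337.5, 321.0, 21.5, 26.2], 0.56)]
top [0.50030828 0.08763587 1.1283865 ]
stand [([368.9, 177.6, 40.9, 53.9], 0.69)]
collar_centre [([429.7, 258.5, 17.1, 21.3], 0.78), ([396.3, 242.8, 17.1, 24.7], 0.65), ([432.0, 226.5, 19.9, 14.8], 0.63)]
spacer [([329.5, 205.8, 18.3, 17.8], 0.61)]
screw_head [([395.2, 245.6, 18.4, 18.5], 0.66), ([435.4, 225.5, 18.0, 16.7], 0.63), ([425.9, 261.3, 19.1, 13.1], 0.55)]
{'time_s': 0.5, 'joints': array([-5.46840708e+01,  2.20444973e+01,  4.47321336e-01, -1.25671301e-03,
       -6.84113634e+01, -1.48144467e+01]), 'joint_velocities': array([ 0.00019837, -0.0780833 ,  0.0700199 , -0.00822417, -0.09332715,
       -0.0108257 ]), 'effort': array([ 7.25436585e-04, -3.90074050e+01,  1.87447947e+01,  4.22076389e+00,
        1.50208682e-02, -3.66145957e-05]), 'tcp_pos': array([ 0.21887008, -0.58535911,  0.23948079]), 'ee_rot': array([[-9.36665954e-01, -3.50224050e-01, -6.95154399e-05],
       [-3.50224057e-01,  9.36665945e-01,  1.33402828e-04],
       [ 1.83918666e-05,  1.49299866e-04, -9.99999989e-01]]), 'wrist_force': array([-0.09864704,  0.30479418, -0.55254191]), 'moment': array([-0.01669692, -0.00800713, -0.00228586]), 'gripper_width': 1.0024213771374515}
```

View pics/a.png

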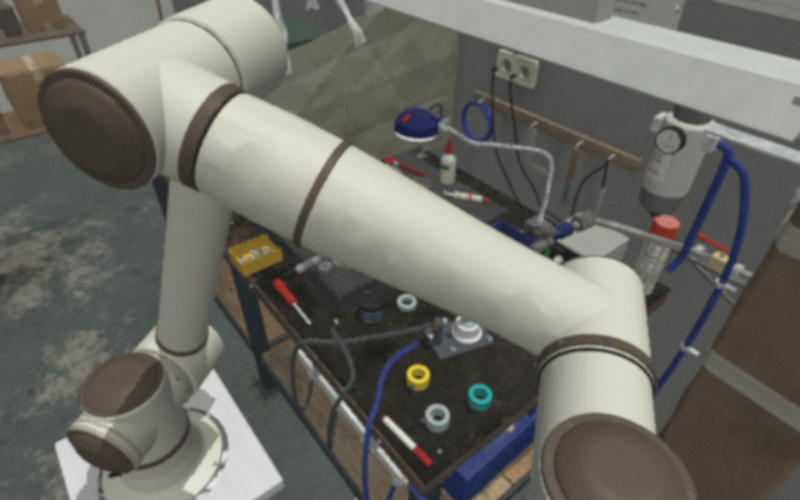

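```bash
python3 - <<'E'
from h import *
b=capture("top"); save(b,"c.png",(310,160,160,120),5)
for u,v in((438,269),(405,255),(442,234),(338,215),(389,205)): print(u,v,onz(b,u,v,.013).round(4))
E
```

```text
438 269 [ 0.4286 -0.2412  0.013 ]
405 255 [ 0.4679 -0.149   0.013 ]
442 234 [ 0.5273 -0.2554  0.013 ]
338 215 [0.5821 0.0405 0.013 ]
389 205 [ 0.6106 -0.1062  0.013 ]
```

View pics/c.png

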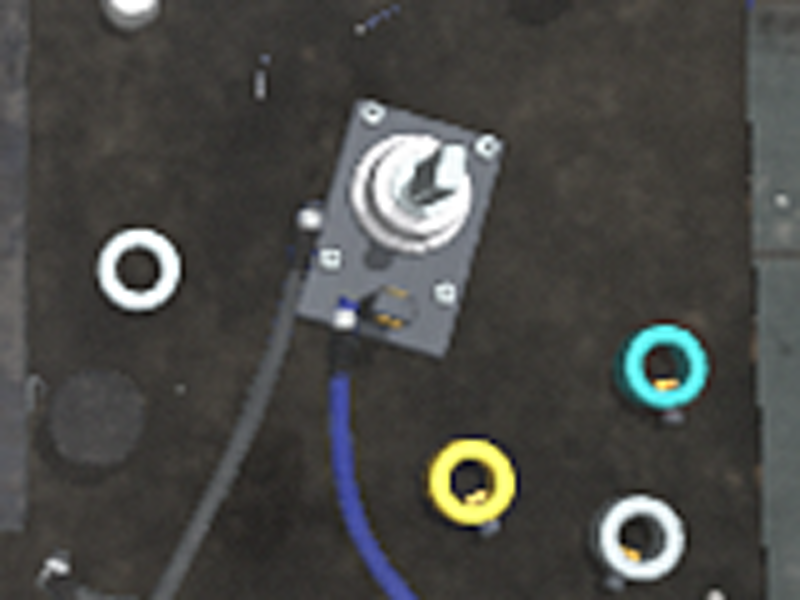

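Top view (crop, 5x): the rings that fit are steel with a screw at crop (640,537) = px (438,267), yellow at (404,256), turquoise at (443,233), and a plain spacer at (338,214). The grey steel one, with its screw head at px (432.6,276.6), is the collar. The stand plate's corners are clear, and the post is at px (389,222).

```bash
python3 - <<'E'
from h import *
b=capture("top"); g=lambda x,y,z:onz(b,310+x/5-.4,160+y/5-.4,z)
c=g(643,538,.026); s=g(613,583,.013); print("collar",c,"screw",s,np.degrees(np.arctan2(*(s-c)[1::-1])),np.linalg.norm((s-c)[:2]))
C=[g(*q,.01) for q in((358,100),(505,145),(443,355),(297,312))]
for i in range(4): e=C[(i+1)%4]-C[i]; print(np.linalg.norm(e),np.degrees(np.arctan2(e[1],e[0])))
m=sum(C)/4; d=(C[2]+C[3]-C[0]-C[1]);d/=np.linalg.norm(d); print("axis",m-.02*d,"dir",np.degrees(np.arctan2(d[1],d[0])))
ax=m-.02*d; ax[2]=.13; u,v=proj(b,ax); print("top at crop",(u+.4-310)*5,(v+.4-160)*5)
ax[2]=.05; u,v=proj(b,ax); print("flange at crop",(u+.4-310)*5,(v+.4-160)*5)
w=capture("wrist"); R=sense()["ee_rot"]; p=sense()["tcp_pos"]; T=w["T"]; print("cam in tool",R.T@(T[:3,3]-p),R.T@T[:3,:3],w["vfov"])
E
```

```text
collar [ 0.43437496 -0.23806316  0.026     ] screw [ 0.40844093 -0.22429348  0.013     ] 152.03392184601617 0.029362870976012045
0.0884827404917479 -107.44879124110155
0.12709061483350817 162.52444352148254
0.08677462164260812 73.41663214350896
0.12841194982315507 -16.70870301768352
axis [ 0.62976901 -0.11475258  0.01      ] dir 162.90985317805317
top at crop 452.10544243362847 167.62578164239855
flange at crop 423.2808565038539 186.18567425984722
cam in tool [ 0.08418585  0.00055466 -0.14468719] [[ 1.08270167e-03 -9.52587844e-01 -3.04261774e-01]
 [ 9.99999410e-01  1.05710099e-03  2.48862922e-04]
 [ 8.45716285e-05 -3.04261864e-01  9.52588427e-01]] 69.73469211912995
```

Emit:
apply_moves --steps '[[[1,0,0,0,0,0,0.164],[1,0,0,0,0,0,0.164],[1,0,0,0,0,0,0.164],[1,0,0,0,0,0,0.163]]]'

```text
time_s: 1.15
tcp_pos: [0.2189, -0.5854, 0.2396]
ee_rot: [[-0.955, 0.298, 0.0], [0.298, 0.955, -0.0], [-0.0, -0.0, -1.0]]
wrist_force: [-0.1, 0.3, 0.2]
gripper_width: 0.997
```

Emit:
apply_moves --steps '[[[1,-16,47,0,0,0,0],[1,-16,47,0,0,0,0],[1,-16,47,0,0,0,0],[1,-16,47,0,0,0,0],[1,-16,47,0,0,0,0],[1,-16,47,0,0,0,0],[1,-16,47,0,0,0,0],[1,-16,47,0,0,0,0],[1,-16,47,0,0,0,0],[1,-16,47,0,0,0,0],[1,-17,48,0,0,0,0],[1,-17,48,0,0,0,0]]]'

```text
time_s: 2.65
tcp_pos: [0.571, -0.0995, 0.2399]
ee_rot: [[-0.956, 0.293, 0.001], [0.293, 0.956, -0.0], [-0.001, 0.0, -1.0]]
wrist_force: [0.8, 0.3, -0.3]
gripper_width: 0.998
```

```bash
python3 - <<'E'
from h import *
w=capture("wrist"); save(w,"d.png",None,1.25); s=sense(); print(s["tcp_pos"],s["ee_rot"].round(3),s["time_s"])
ax=np.array([.6298,-.1148]);d=np.array([np.cos(np.radians(163)),np.sin(np.radians(163))])
for q,z in((ax,.13),(ax,.05),(ax+.072*d,.076)): print(np.array(proj(w,[*q,z]))*1.25)
E
```

```text
[ 0.57464348 -0.09580757  0.2394115 ] [[-0.957  0.289  0.004]
 [ 0.289  0.957  0.001]
 [-0.003  0.002 -1.   ]] 2.7
[404.91682267 328.350538  ]
[404.43128372 288.25673819]
[404.78460534 224.7549323 ]
```

View pics/d.png

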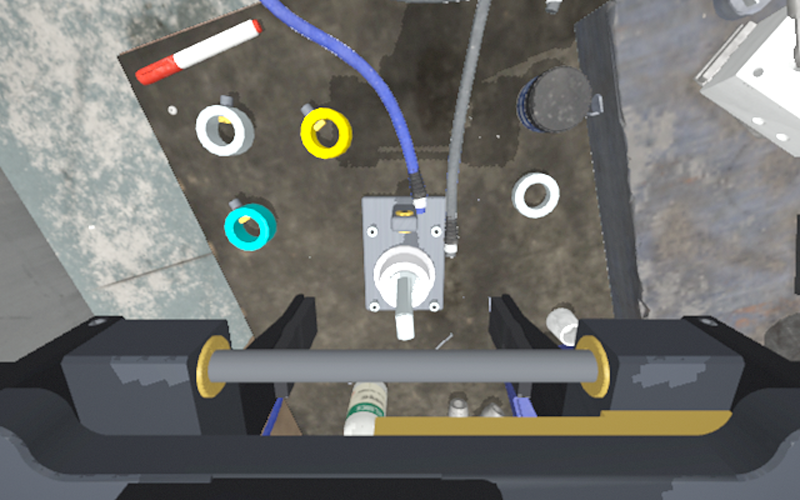

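The wrist view shows the shaft top at (404,328), the post at (404,218), the grey collar at (225,130) with its screw pointing up, and the spacer at (536,195). My projected axis and guide agree with the picture. Next is an enlarged crop of the shaft top and the collar.

```bash
python3 - <<'E'
from h import *
w=capture("wrist")
im=w["color"][:,:,::-1]
a=cv2.resize(im[165:285,275:375],(500,600),interpolation=cv2.INTER_CUBIC);b=cv2.resize(im[70:140,145:215],(300,300),interpolation=cv2.INTER_CUBIC)
o=np.zeros((600,800,3),np.uint8);o[:,:500]=a;o[:300,500:]=b;cv2.imwrite("pics/e.png",o)
E
```

```text
(no output)
```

View pics/e.png

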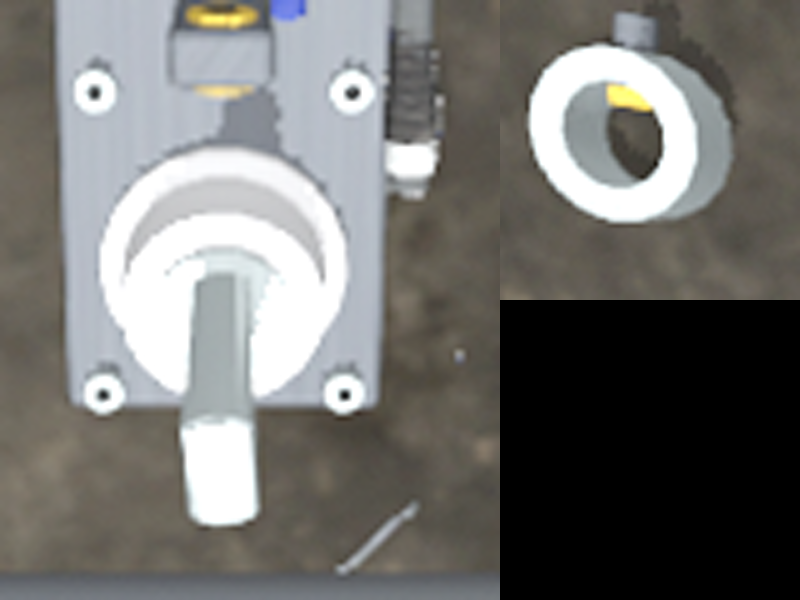

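The crop shows the shaft's top stripe nearly along the guide line, with corners near (183,430), (189,518), (255,427) and (259,515). So the flats are roughly side-on. The collar crop shows the yellow shoe inside the ring and the screw at (635,28): this is the collar meant.

```bash
python3 - <<'E'
from h import *
w=capture("wrist"); g=lambda x,y,z:onz(w,275+x/5-.4,165+y/5-.4,z)
for a,b in(((182,430),(189,515)),((255,430),(259,515))):
    e=(g(*a,.13)-g(*b,.13));print(np.degrees(np.arctan2(e[1],e[0])),np.linalg.norm(e))
print("top centre",(g(182,430,.13)+g(259,515,.13))/2)
h=lambda x,y,z:onz(w,145+(x-500)*70/300-.4,70+y*70/300-.4,z)
c=h(613,132,.026);s=h(635,20,.013);print(c,s,np.degrees(np.arctan2(*(s-c)[1::-1])))
s=sense();print(s["tcp_pos"],s["ee_rot"].round(3))
E
```

```text
166.87401544212136 0.018957846719090066
165.94632170963612 0.018941050167202444
top centre [ 0.62600487 -0.11630132  0.13      ]
[ 0.43065622 -0.2397345   0.026     ] [ 0.40350873 -0.22705009  0.013     ] 154.9561127617114
[ 0.57122076 -0.09910314  0.23911928] [[-0.957  0.29  -0.   ]
 [ 0.29   0.957  0.   ]
 [ 0.    -0.    -1.   ]]
```

View pics/b.png

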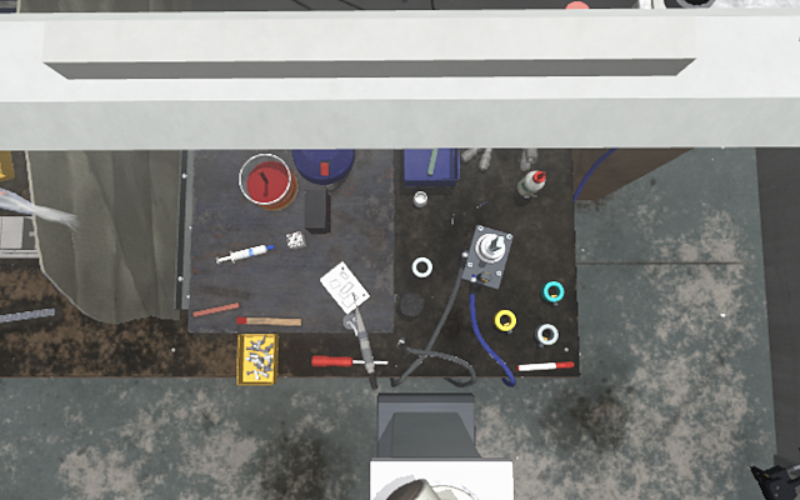

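Emit:
apply_moves --steps '[[[1,-20,0,0,0,0,-0.02],[1,-20,0,0,0,0,-0.02],[1,-19,1,0,0,0,-0.02],[1,0,0,34,0,0,0],[1,0,0,34,0,0,0],[1,0,0,34,0,0,0],[1,0,0,32,0,0,0],[0,0,0,0,0,0,0],[0,0,0,0,0,0,0],[0,0,0,0,0,0,0],[0,0,0,0,0,0,0],[0,0,0,0,0,0,0]]]'

```text
time_s: 4.3
tcp_pos: [0.6273, -0.1162, 0.1062]
ee_rot: [[-0.972, 0.235, 0.001], [0.235, 0.972, 0.0], [-0.001, 0.0, -1.0]]
wrist_force: [0.3, 0.6, 0.4]
gripper_width: 0.514
```

Emit:
apply_moves --steps '[[[0,0,0,0,0,0,0],[0,0,0,0,0,0,0],[0,0,0,0,0,0,0],[0,0,0,0,0,0,0]]]'

```text
time_s: 4.8
tcp_pos: [0.6274, -0.1154, 0.1055]
ee_rot: [[-0.972, 0.235, 0.0], [0.235, 0.972, 0.001], [-0.0, 0.001, -1.0]]
wrist_force: [0.0, 4.2, 0.2]
gripper_width: 0.16
```

Emit:
apply_moves --steps '[[[0,0,0.8,0,0,0,0],[0,0,0,0,0,0,-0.15],[0,0,0,0,0,0,-0.15],[0,0,0,0,0,0,-0.15],[0,0,0,0,0,0,-0.15],[0,0,0,0,0,0,-0.15],[0,0,0,0,0,0,0]]]'

```text
time_s: 5.68
tcp_pos: [0.6276, -0.1168, 0.1055]
ee_rot: [[-0.872, -0.489, 0.0], [-0.489, 0.872, -0.002], [0.0, -0.002, -1.0]]
wrist_force: [1.7, -5.2, -2.5]
gripper_width: 0.157
```

Emit:
apply_moves --steps '[[[0,0,0,0,0,0,-0.152],[0,0,0,0,0,0,-0.152],[0,0,0,0,0,0,-0.152],[0,0,0,0,0,0,-0.152],[0,0,0,0,0,0,-0.152],[0,0,0,0,0,0,0],[0,0,0,0,0,0,0]]]'

```text
time_s: 6.55
tcp_pos: [0.6287, -0.1177, 0.1055]
ee_rot: [[-0.296, -0.955, 0.003], [-0.955, 0.296, -0.003], [0.002, -0.004, -1.0]]
wrist_force: [5.5, -8.8, -4.9]
gripper_width: 0.159
```

Emit:
apply_moves --steps '[[[1,0,0,0,0,0,0],[1,0,0,0,0,0,0],[1,0,0,0,0,0,0],[1,0,0,0,0,0,0],[1,0,0,-35,0,0,0],[1,0,0,-35,0,0,0],[1,0,0,-35,0,0,0],[1,0,0,-30,0,0,0]]]'

```text
time_s: 7.55
tcp_pos: [0.6273, -0.1152, 0.2422]
ee_rot: [[-0.294, -0.956, 0.001], [-0.956, 0.294, 0.0], [-0.0, -0.001, -1.0]]
wrist_force: [0.8, 0.2, 0.9]
gripper_width: 0.961
```

Emit:
apply_moves --steps '[[[1,0,0,0,0,0,0.17],[1,0,0,0,0,0,0.17],[1,0,0,0,0,0,0.17],[1,0,0,0,0,0,0.17],[1,0,0,0,0,0,0.17],[1,0,0,0,0,0,0.17],[1,0,0,0,0,0,0.17],[1,0,0,0,0,0,0.17],[1,0,0,0,0,0,0.17],[1,0,0,0,0,0,0.17],[1,0,0,0,0,0,0]]]'

```text
time_s: 8.93
tcp_pos: [0.6272, -0.1152, 0.2406]
ee_rot: [[-0.911, 0.412, -0.0], [0.412, 0.911, 0.0], [0.0, -0.0, -1.0]]
wrist_force: [-0.9, 0.0, 1.1]
gripper_width: 1.002
```

```bash
python3 - <<'E'
from h import *
w=capture("wrist"); save(w,"f.png",(220,170,200,130),4)
s=sense(); R=s["ee_rot"];print(s["tcp_pos"],R.round(3),s["time_s"])
print("delta tool to 45mm short of collar",R.T@(np.array([.4325,-.239,.15])-s["tcp_pos"]))
E
```

```text
[ 0.62722515 -0.11530663  0.24057373] [[-0.911  0.412 -0.   ]
 [ 0.412  0.911  0.   ]
 [ 0.    -0.    -1.   ]] 8.975
delta tool to 45mm short of collar [ 0.12653294 -0.19288366  0.09059164]
```

View pics/f.png

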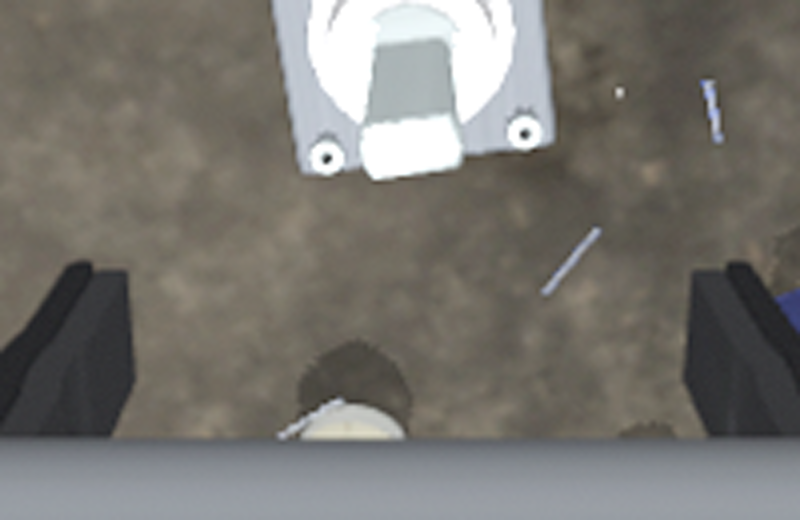

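The shaft's top stripe is now parallel to the plate's end edge, both tilted alike, so a flat faces the guide. Next I go above the collar.

Emit:
apply_moves --steps '[[[1,25,-39,9,0,0,0],[1,25,-39,9,0,0,0],[1,25,-39,19,0,0,0],[1,25,-38,23,0,0,0],[1,26,-38,30,0,0,0],[1,0,0,0,0,0,0]]]'

```text
time_s: 9.72
tcp_pos: [0.4283, -0.2393, 0.1485]
ee_rot: [[-0.91, 0.415, -0.006], [0.415, 0.91, 0.002], [0.006, -0.001, -1.0]]
wrist_force: [0.2, -0.5, -0.6]
gripper_width: 1.003
```

```bash
python3 - <<'E'
from h import *
w=capture("wrist"); s=sense(); R=s["ee_rot"];print(s["tcp_pos"],R.round(3),s["time_s"])
for t in("collar_centre","screw_head"):
  for m in masks_of(w,t)[:3]:
    x,y,W,H=m["box"];print(t,m["box"],round(m["confidence"],2),m["pixels"].sum())
print(proj(w,[.4325,-.239,.026]))
save(w,"g.png",(220,110,200,150),4)
E
```

```text
[ 0.43136134 -0.23939898  0.15017599] [[-0.91   0.414 -0.002]
 [ 0.414  0.91   0.   ]
 [ 0.001 -0.001 -1.   ]] 9.775
collar_centre [306.8, 169.6, 39.8, 53.7] 0.91 1546
collar_centre [396.8, 169.4, 55.2, 48.0] 0.65 1849
collar_centre [324.3, 258.3, 40.9, 21.5] 0.63 709
screw_head [302.6, 169.9, 42.2, 54.5] 0.89 1434
screw_head [326.3, 259.9, 34.7, 20.0] 0.87 646
screw_head [396.6, 169.5, 52.1, 50.0] 0.83 1787
(np.float64(323.5696212517653), np.float64(205.45333657794995))
```

View pics/g.png

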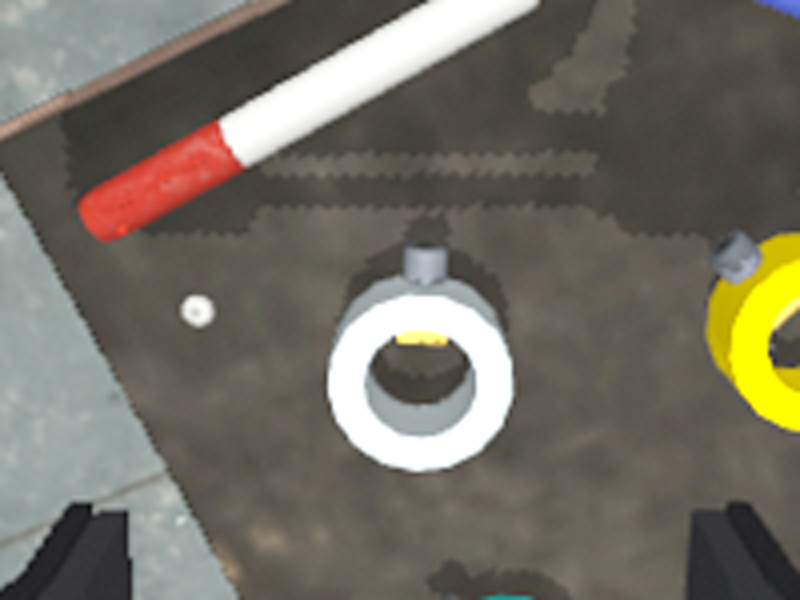

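The grey collar's top ring is centred at crop (420,381), its screw points up at (426,262), and the fingers have free space on both sides.

```bash
python3 - <<'E'
from h import *
w=capture("wrist"); s=sense(); R=s["ee_rot"];print(s["tcp_pos"])
g=lambda x,y,z:onz(w,220+x/4-.4,110+y/4-.4,z)
c=g(420.5,381,.026);h=g(426,262,.014);print(c,h,np.degrees(np.arctan2(*(h-c)[1::-1])),np.degrees(np.arctan2(R[1,0],R[0,0])),np.linalg.norm((h-c)[:2]))
c[2]=.028;print(R.T@(c-s["tcp_pos"]))
E
```

```text
[ 0.43436874 -0.23886664  0.15154598]
[ 0.44011394 -0.23824502  0.026     ] [ 0.41570552 -0.2256805   0.014     ] 152.762331665323 155.6304114971433 0.0274524623778807
[-0.00464271  0.00289741  0.12355992]
```

Emit:
apply_moves --steps '[[[1,0,0,0,0,0,0],[1,0,0,0,0,0,0]]]'

```text
time_s: 10.18
tcp_pos: [0.4335, -0.2386, 0.1509]
ee_rot: [[-0.911, 0.413, 0.001], [0.413, 0.911, -0.0], [-0.001, 0.0, -1.0]]
wrist_force: [-0.1, -0.0, -0.3]
gripper_width: 1.003
```

```bash
cat >> h.py <<'E'
def ring(w,box,z,thr=225):
    x,y,W,H=box; im=w["color"][y:y+H,x:x+W].min(2)>thr
    n,l,st,ce=cv2.connectedComponentsWithStats(im.astype(np.uint8))
    i=1+st[1:,4].argmax(); cs,_=cv2.findContours((l==i).astype(np.uint8),cv2.RETR_EXTERNAL,cv2.CHAIN_APPROX_NONE)
    k=max(cs,key=len)[:,0,:]; P=np.array([onz(w,x+a,y+b,z)[:2] for a,b in k])
    A=np.c_[2*P,np.ones(len(P))]; q=np.linalg.lstsq(A,(P**2).sum(1),rcond=None)[0]
    return q[:2],np.sqrt(q[2]+q[:2]@q[:2])
E
python3 - <<'E'
from h import *
w=capture("wrist"); s=sense(); R=s["ee_rot"];print(s["tcp_pos"],np.degrees(np.arctan2(R[1,0],R[0,0])))
for th in(200,225,240): print(ring(w,(285,165,75,80),.026,th))
print(capture("wrist")["T"][:3,3]-w["T"][:3,3])
c=np.r_[ring(w,(285,165,75,80),.026)[0],.03];print(R.T@(c-s["tcp_pos"]))
E
```

```text
[ 0.4332572  -0.238615    0.15075409] 155.5758467514782
(array([ 0.43305323, -0.23808854]), np.float64(0.022151997415165568))
(array([ 0.43302193, -0.23808721]), np.float64(0.02190116583544971))
(array([ 0.43292262, -0.23811279]), np.float64(0.02167210817833059))
[-1.54890480e-04 -3.05192001e-05 -7.93336489e-05]
[0.00049871 0.00036811 0.12075388]
```

Emit:
apply_moves --steps '[[[1,0.5,0.4,0,0,0,0.05],[1,0,0,35,0,0,0],[1,0,0,35,0,0,0],[1,0,0,30,0,0,0],[1,0,0,21,0,0,0],[1,0,0,0,0,0,0],[0,0,0,0,0,0,0],[0,0,0,0,0,0,0],[0,0,0,0,0,0,0],[0,0,0,0,0,0,0],[0,0,0,0,0,0,0],[0,0,0,0,0,0,0]]]'

```text
time_s: 11.78
tcp_pos: [0.4325, -0.2383, 0.0298]
ee_rot: [[-0.888, 0.459, 0.0], [0.459, 0.888, -0.0], [-0.0, 0.0, -1.0]]
wrist_force: [-0.7, 1.0, 2.9]
gripper_width: 0.521
```

Emit:
apply_moves --steps '[[[0,0,0,0,0,0,0],[0,0,0,-15,0,0,0],[0,0,0,-35,0,0,0],[0,0,0,-35,0,0,0],[0,0,0,-35,0,0,0],[0,0,0,-30,0,0,0],[0,0,0,-10,0,0,0],[0,0,0,0,0,0,-0.09],[0,0,0,0,0,0,-0.088],[0,0,0,0,0,0,0],[0,0,0,0,0,0,0]]]'

```text
time_s: 13.15
tcp_pos: [0.432, -0.2382, 0.1887]
ee_rot: [[-0.955, 0.296, -0.002], [0.296, 0.955, 0.001], [0.002, 0.0, -1.0]]
wrist_force: [0.2, 0.4, -1.2]
gripper_width: 0.521
```

```bash
python3 - <<'E'
from h import *
w=capture("wrist"); s=sense(); R=s["ee_rot"];print(s["tcp_pos"],R.round(3),s["gripper_width"])
print(proj(w,s["tcp_pos"]))
save(w,"i.png",(220,150,200,150),4)
print(R.T@(np.array([.6292,-.1158,.185])-s["tcp_pos"]))
E
```

```text
[ 0.43206932 -0.23822527  0.18888188] [[-0.955  0.296 -0.001]
 [ 0.296  0.955  0.   ]
 [ 0.001  0.    -1.   ]] 0.5188034542885425
(np.float64(320.85956479588333), np.float64(266.2370394551521))
[-0.15209368  0.17526415  0.00367551]
```

View pics/i.png

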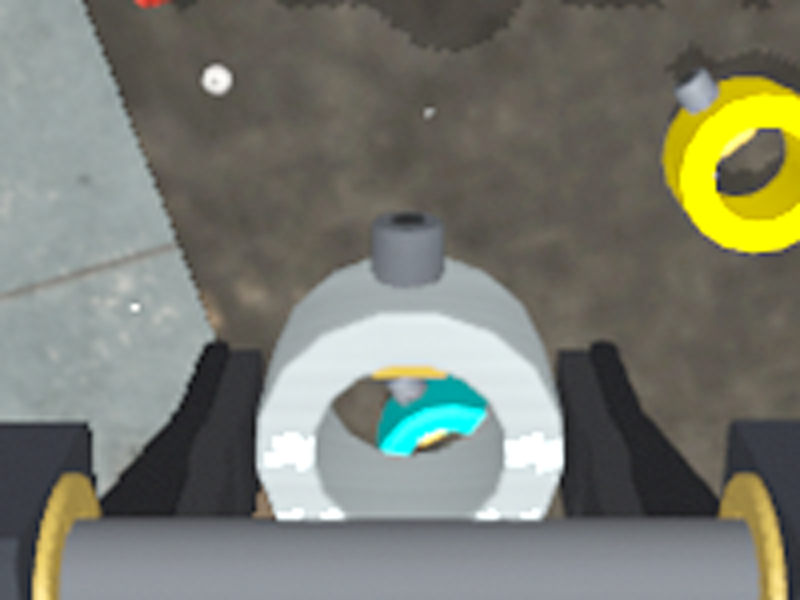

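```bash
python3 - <<'E'
from h import *
w=capture("wrist"); s=sense(); R=s["ee_rot"];t=s["tcp_pos"]; z=t[2]-.004
for x,y in((410,312),(258,440),(563,440)): print((R.T@(onz(w,220+x/4-.4,150+y/4-.4,z)-t)).round(4))
print((R.T@(onz(w,220+408/4-.4,150+232/4-.4,t[2]-.017)-t)).round(4))
E
```

```text
[0.0221 0.0007 0.004 ]
[ 0.002  -0.0214  0.004 ]
[0.002  0.0229 0.004 ]
[0.0294 0.0004 0.017 ]
```

The screw points straight along tool x (head at crop (408,240)), and the collar is level and centred to about 0.5 mm. Now I carry it over the shaft.

Emit:
apply_moves --steps '[[[0,-30,35,0,0,0,0],[0,-30,35,0,0,0,0],[0,-30,35,0,0,0,0],[0,-30,35,0,0,0,0],[0,-31.5,35,0,0,0,0],[0,0,0,0,0,0,0],[0,0,0,0,0,0,0],[0,0,0,0,0,0,0]]]'

```text
time_s: 14.25
tcp_pos: [0.6278, -0.1164, 0.1896]
ee_rot: [[-0.955, 0.296, -0.001], [0.296, 0.955, -0.0], [0.001, -0.0, -1.0]]
wrist_force: [-0.0, -0.2, -0.5]
gripper_width: 0.518
```

```bash
python3 - <<'E'
from h import *
w=capture("wrist"); s=sense(); R=s["ee_rot"];print(s["tcp_pos"],R.round(3),s["gripper_width"])
print((R.T@(np.array([.6292,-.1158,.185])-s["tcp_pos"])).round(4))
save(w,"j.png",(240,170,160,120),5)
E
```

```text
[ 0.62789612 -0.11644527  0.18982773] [[-0.955  0.296 -0.   ]
 [ 0.296  0.955  0.   ]
 [ 0.    -0.    -1.   ]] 0.5167207895675837
[-0.0011  0.001   0.0048]
```

View pics/j.png

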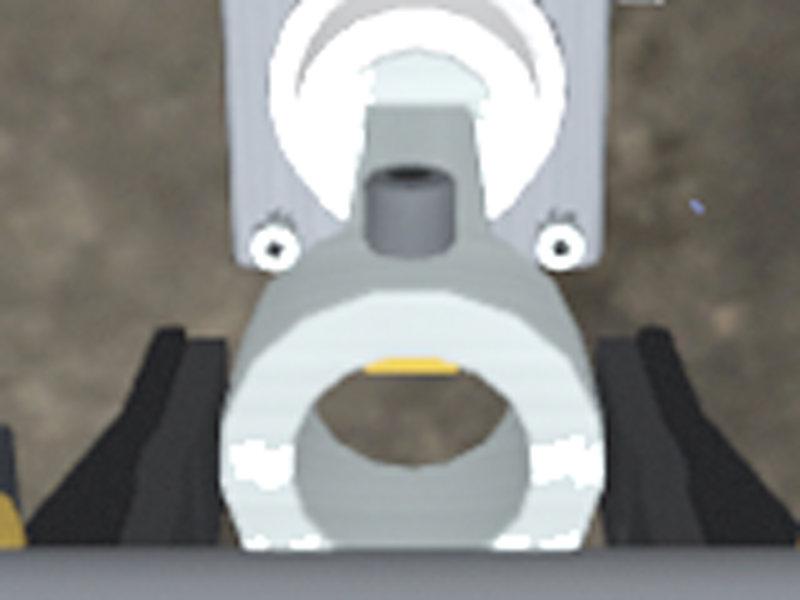

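The shaft's flat lines up under the collar, with the shaft at crop x≈419 and the collar at 412. That fits the ~1 mm correction in +y, so I apply it and descend, watching the force.

Emit:
apply_moves --steps '[[[0,-0.6,1.3,10,0,0,0],[0,0,0,10,0,0,0],[0,0,0,5,0,0,0],[0,0,0,3,0,0,0],[0,0,0,3,0,0,0],[0,0,0,3,0,0,0],[0,0,0,0,0,0,0]]]'

```text
time_s: 15.18
tcp_pos: [0.6296, -0.1147, 0.1553]
ee_rot: [[-0.956, 0.295, -0.0], [0.295, 0.956, 0.0], [0.0, -0.0, -1.0]]
wrist_force: [0.2, 0.2, -1.6]
gripper_width: 0.523
```

Emit:
apply_moves --steps '[[[0,0,0,5,0,0,0],[0,0,0,8,0,0,0],[0,0,0,8,0,0,0],[0,0,0,8,0,0,0],[0,0,0,0,0,0,0]]]'

```text
time_s: 15.8
tcp_pos: [0.6293, -0.1146, 0.1254]
ee_rot: [[-0.956, 0.295, -0.002], [0.295, 0.956, -0.0], [0.002, -0.001, -1.0]]
wrist_force: [-0.4, 0.6, -1.2]
gripper_width: 0.52
```

Sliding freely, 30 mm down. On to the shoulder (contact expected at TCP z ≈ 0.080).

Emit:
apply_moves --steps '[[[0,0,0,10,0,0,0],[0,0,0,10,0,0,0],[0,0,0,10,0,0,0],[0,0,0,8,0,0,0],[0,0,0,3,0,0,0],[0,0,0,2,0,0,0],[0,0,0,0,0,0,0],[0,0,0,0,0,0,0]]]'

```text
time_s: 16.8
tcp_pos: [0.6295, -0.1147, 0.0836]
ee_rot: [[-0.956, 0.295, -0.0], [0.295, 0.956, 0.0], [0.0, 0.0, -1.0]]
wrist_force: [-1.6, 0.3, -2.4]
gripper_width: 0.524
```

Emit:
apply_moves --steps '[[[0,0,0,1.5,0,0,0],[0,0,0,1.5,0,0,0],[0,0,0,0,0,0,0],[0,0,0,0,0,0,0]]]'

```text
time_s: 17.3
tcp_pos: [0.6296, -0.1146, 0.0805]
ee_rot: [[-0.956, 0.295, -0.0], [0.295, 0.956, 0.0], [0.0, 0.0, -1.0]]
wrist_force: [-1.0, 1.0, -0.8]
gripper_width: 0.522
```

Emit:
apply_moves --steps '[[[0,0,0,1,0,0,0],[0,0,0,1,0,0,0],[0,0,0,0,0,0,0]]]'

```text
time_s: 17.68
tcp_pos: [0.6296, -0.1147, 0.0798]
ee_rot: [[-0.956, 0.294, 0.0], [0.294, 0.956, -0.0], [-0.0, -0.0, -1.0]]
wrist_force: [-5.0, 2.0, 6.0]
gripper_width: 0.519
```

Emit:
apply_moves --steps '[[[0,0,0,0.8,0,0,0],[0,0,0,0,0,0,0],[0,0,0,0,0,0,0],[0,0,0,0,0,0,0]]]'

```text
time_s: 18.18
tcp_pos: [0.6296, -0.1147, 0.0797]
ee_rot: [[-0.956, 0.294, 0.0], [0.294, 0.956, -0.0], [-0.0, -0.0, -1.0]]
wrist_force: [-5.8, 1.3, 8.5]
gripper_width: 0.52
```

```bash
python3 - <<'E'
from h import *
w=capture("wrist"); s=sense(); print(s["tcp_pos"],s["wrist_force"],s["gripper_width"],s["time_s"])
save(w,"k.png",(220,140,200,150),4)
E
```

```text
[ 0.62963105 -0.11469164  0.07971987] [-5.69854159  2.57141922  8.7629733 ] 0.5173252077995605 18.225
```

View pics/k.png

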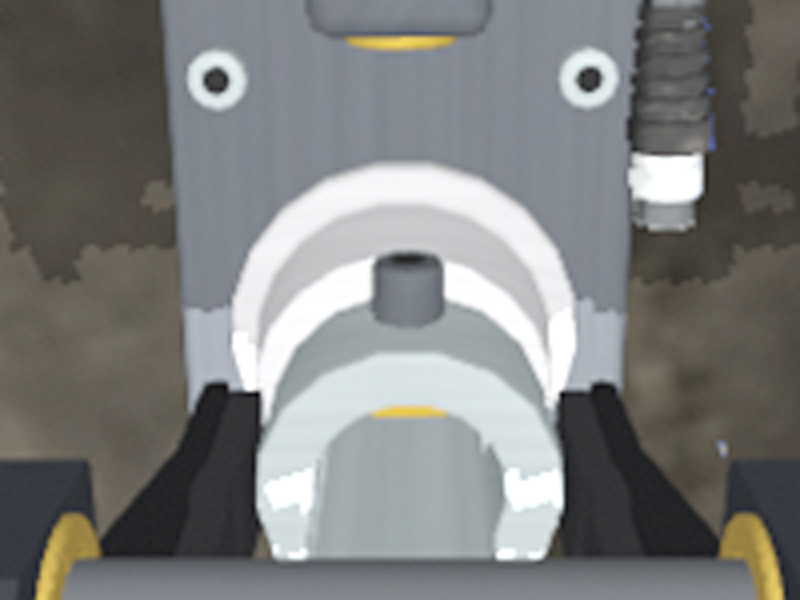

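The screw (408,290) points straight at the bush (400,42), with the shoe on the flat. The ring sits in the same place in the grip as when lifted (px row 228, width 305), so it hasn't slipped up. Handing in.

```bash
python3 -c "
from h import *
print(r.finish_job())"
```

```text
the job is handed in; nothing more can be done
None
```

The collar is fitted and pushed home on the spindle's shoulder, with its screw pointing at the key guide and the fingers still holding it. I handed the job in at about 18 s of the 64 s allowed; no verdict is reported.

**What I did:** I gripped the shaft on its flats (the fingers closed to about 14 mm, flush) and turned it about 87° until a flat faced the guide. I then picked the grey collar with the screw by its plain sides, turned it in line with the guide and slid it down the shaft.

**Last checks:**
- **Seating:** the push met resistance at a tool height of 79.7 mm, which puts the collar's underside at about 49.7 mm against the 50 mm shoulder. The upward push was about 8.5 N. In the picture the collar had not slipped in the grip.
- **Direction:** the tool axis, along which the screw points, lay at about 163°, which is the guide's direction. The last picture shows the screw in line with the bush and the shoe on the flat.
- **Grip:** the fingers stood at about 45 mm on the 46 mm ring, so they still hold it. I did not measure the grip force itself.

**What disagreed:** my estimates of the spindle axis from the camera and from the finger grip differed by 1–2 mm. The collar still went on without resistance, with about 6 N of sideways force left at the end. I did not photograph the spacer and the other things after the last move, but nothing suggested that the arm touched them.

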